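Turn the brass plaque face up with the trowel

ROBOT

A 6-joint arm with a two-finger parallel gripper is mounted at the origin on the work surface. World frame = base frame: x ahead of the robot, y to its left, z up, the work surface at z = 0. Lengths are in m, angles in degrees, forces in N, time in s.
With the tool pointing down it reaches from about 0.35 to 0.875 m from the base axis. Payload 4.2 kg.
Tool frame: the origin (TCP) lies midway between the tips of the shut fingers; the grasp point (between the pads) lies 19 mm behind it; y points along the fingers, z is the direction in which the jaws open and shut, and the axes are right-handed (so a half turn about y gives the same grasp; the last joint's range is limited). The gripper opens to 87 mm and grips with 3 to 60 N. Pads are 19 mm wide; open, the fingers measure 117 mm over their backs; the gripper's body (75 mm by 190 mm) begins 51 mm behind the grasp point.
Start: joints at [-62.017, 22.042, 0.453, 0, -68.411, -14.817], TCP at [0.142, -0.609, 0.223] pointing down, gripper open.
Joint ranges: [-179.83, 179.83], [-69.29, 118.12], [-61.27, 80.66], [-181.25, 117.63], [-171.15, -9.14], [-177.46, 177.46]. Speed limits (degrees/s): [159.86, 159.86, 180, 180, 180, 180].

INTERFACE

Orientations are given as [roll, pitch, yaw] about the fixed x, y, z axes, in that order (R = Rz(yaw) Ry(pitch) Rx(roll)).
In Python, from workcell import env gives the robot as it stands. The module is installed in compiled form; this text tells all that it offers. Calls block until the motion is done:
- env.goto(position, orientation): joint-space move of the TCP to a pose.
- env.move_straight(position, rotation=None, rate=0.15, force_limit=None): straight line of the TCP; rotation=None keeps the orientation; rate is the mean speed in m/s. With force_limit (N) it stops when the force on the tool has changed by that much, and returns True; else False.
- env.set_joints(angles): joint-space move.
- env.gripper_to(opening, grasp_force=None): opening from 0.0 (shut) to 1.0 (fully open); grasp_force is the grip in N (None keeps the last); returns when the fingers have stopped.
- env.dwell(seconds).
- env.inverse_kinematics(position, orientation): joint angles nearest the present ones, or None.
- env.read_state(): the state.
- env.grab_frame(name): name is "scene" or "top"; returns a dict with "image" (400x640x3 uint8, blue, green, red), "fx", "fy", "cx", "cy" (pixels), "position" and "orientation" of the camera in the world. Camera axes: x right, y up, looking along -z (the intrinsics and any distortion apply to the point x, -y, -z); pixel columns grow to the right and rows downward; lengths in m; the calibration is good to about 2 mm. A picture is of the moment at which its call begins. There is no depth.
A pose or a line that the arm cannot do raises env.Unreachable and nothing moves.
- env.close_job(): hands the job in, once; it reports no verdict.
Trained networks look in a picture, given as the dict that the camera call returned (one of the last four; its "shot" number tells which), for a name from the list of things; names that differ only in an ending like _2 or _b are one class to them, and where a whole thing is asked for, a point or a joint stands for the part that bears it (a point fixed in the world has none). Each returns a list of dicts, best first, with "score" (0 to 1); they miss things now and then, are a little off and sometimes report something else, mostly with a low value. They report only what shows in the picture. A call takes as long as a camera call. They do not tell look-alikes from the thing itself.
- env.search_frame(picture, thing): "xyz" ([x, y, z] in m, in world coordinates, good to about 4 mm: the middle of the surface that is visible of it).
- env.trace(picture, thing): "mask" (400x640 bool, what is visible of it).
The state is a dict: "clock": time; "joint_positions": joint angles; "qvel": joint speeds; "joint_torque": joint torques, N m; "position": TCP position; "tool_rot": TCP orientation; "force": force on the tool from outside, world axes, zero at the start; "wrist_torque": the same for the moment, N m; "opening": opening from 0.0 (shut) to 1.0 (fully open).
Only numpy, scipy, OpenCV 4.12 (cv2) and the standard library are available. Lean on these libraries where they do the work, as an engineer would, in place of code of your own. Each camera call takes 0.05 s, during which the arm holds its last target.

TASK

The brass plaque lies face down on the marble board. Pick up the trowel, slide its blade along the marble under the plaque's near rim, push the plaque along until it butts against the edge of the felt-faced landing plate, press it home there for a second with a push of 7 to 12 N, and then tip it over with the trowel so that it lies flat and face up on that plate; then lay the trowel flat back on the middle of its wooden rest and let go. Do not touch the plaque with the fingers, never let the trowel bear on the marble or the plaque with more than 15 N, and leave the other things alone.

Things in the scene. Friction and masses are not known exactly. Their poses are not given: they have to be found in the camera images.
- board: Pale marble slab 340 x 140 mm on stiff rubber feet, fixed in place; its smooth top, 12 mm above the origin (on the table under its centre), gives about 1 mm per 4 N pressed down, 8 mm at most. x along its length, away from the robot; z up. The plaque lies on its near half, the landing plate on its far half.
- board_top (a point): Centre of the marble's top. The landing plate (felt-faced wood, 8 mm thick, 100 mm along x, 130 mm wide) is not measured: its near edge, an upright 8 mm step square across the board, is clamped somewhere from x = +28 to +60 mm from here, beyond the plaque. It must be felt or seen; it does not slide.
- plaque: Cast brass plaque, 0.2 to 0.35 kg, face down on the marble: slab 70 x 70 x 7 mm and on its face a centred raised relief 50 x 50 x 4 mm that stands on the marble. Origin: centre of the relief's outer surface; z to the back (up at the start, down when face up). Yaw within 0.1 rad of the board's. Face up on the plate, its origin is 31 mm above the board's.
- plaque_rim (a point): Middle of the lower edge of the near rim, at first 4 mm above the marble: the rim overhangs the relief by 10 mm all round. A blade edge pushed against the relief slides the plaque (1 to 3 N); with its far edge at the step, carrying the blade edge up and over in an arc of about 60 mm radius about the step's top edge swings it over; past upright it drops on its back.
- trowel: Small plasterer's trowel, 0.14 kg, flat on the rest, its yaw within 0.3 rad of the rest's. Origin: centre of the underside of its steel blade, 90 (x) x 60 (y) x 2 mm; x to the front edge, which points away from the robot; z up.
- trowel_edge (a point): Middle of the blade's front edge, at its underside: trowel x = +45 mm. It shows how the trowel sits in the grip.
- trowel_bar (a point): Middle of the wooden bar grip, 54 mm above the blade's underside and 6 mm behind its centre. The bar is 76 mm long (x), 20 mm wide (y), 24 mm high, on two thin posts over the blade. Held firmly it may still turn a little in the grip under load.
- rest: Light wooden board 150 x 100 x 12 mm, fixed on the table, the trowel's place. Origin: centre of its underside; top 12 mm above; x along its length, away from the robot.
- weight: Bystander: small dark steel cylinder, 28 mm across, 30 mm high, standing upright between the board and the rest. Leave it alone.
- mug: Bystander: red enamel mug, 76 mm across, 75 mm high. Leave it alone.
- mallet: Bystander: small hammer lying on the table. Leave it alone.
- brush: Bystander: brush lying on the table. Leave it alone.
- sample: Bystander: terracotta sample tile 60 x 60 x 12 mm. Leave it alone.
Mind the look-alikes: they are no part of the job. Leave any purple or turquoise look-alike of the trowel alone.

How it is judged:
By the outcome, as a careful person would: the job done as asked, in the order asked, and still so for the second after the job is handed in, with the robot touching nothing.
It also fails if it takes over 70 s, if anything falls off the work surface, if the arm or the gripper's body presses on something with over 40 N, if the wrist force passes 120 N, or if a joint passes its speed limit or range.

## Working session

There is one attempt and no reset: what is moved stays moved. The work goes in short steps, each a Python script; the robot and the scene stay as the last script left them, time stands still between calls to the robot, and variables do not carry over. Pictures are saved under pics/ and viewed, and the job is handed in when it is done.

```bash
mkdir -p pics; python3 - <<'E'
from workcell import env
import cv2,numpy as np
s=env.read_state();print({k:np.round(v,3).tolist() for k,v in s.items()})
for n in("scene","top"):
    f=env.grab_frame(n);cv2.imwrite(f"pics/{n}0.png",f["image"])
    print(n,[(k,np.round(f[k],4).tolist()) for k in f if k!="image"])
    for t in["board","plaque","plaque_rim","trowel","trowel_edge","trowel_bar","rest","weight","mug","mallet","brush","sample","board_top"]:
        try:
            print(t,[(np.round(d["xyz"],4).tolist(),round(d["score"],2)) for d in env.search_frame(f,t)])
        except Exception as e: print(t,e)
E
```

```text
{'clock': 0.0, 'joint_positions': [-62.016, 22.09, 0.379, -0.029, -68.413, -14.816], 'qvel': [-0.034, 0.035, 0.0, 0.103, -0.007, -0.045], 'joint_torque': [-0.001, -39.066, 18.741, 4.22, 0.011, -0.0], 'position': [0.142, -0.608, 0.221], 'tool_rot': [-89.874, 0.006, 13.157], 'force': [0.712, 0.716, -0.77], 'wrist_torque': [-0.029, -0.035, -0.023], 'opening': 1.001}
scene [('fx', 367.849), ('fy', 367.849), ('cx', 317.969), ('cy', 203.1598), ('position', [0.9605, 0.4469, 0.7512]), ('orientation', [40.8926, -1.0906, 137.1086]), ('shot', 1)]
board [([0.605, 0.1835, 0.0129], 0.63)]
plaque [([0.5394, 0.1817, 0.0204], 0.96)]
plaque_rim [([0.5378, 0.1803, 0.0196], 0.79), ([0.5628, -0.1672, 0.0156], 0.4)]
trowel [([0.5677, -0.1683, 0.0153], 0.91), ([0.707, -0.0194, -0.0012], 0.87), ([0.7133, -0.2545, 0.0001], 0.72), ([0.3811, -0.1669, 0.0044], 0.69), ([0.6062, 0.1813, 0.0164], 0.29)]
trowel_edge [([0.5676, -0.1703, 0.0149], 0.84), ([0.378, -0.1655, 0.0016], 0.64), ([0.7086, -0.0154, -0.0008], 0.62), ([0.7077, -0.2605, 0.0075], 0.59)]
trowel_bar [([0.7066, -0.014, 0.0028], 0.92), ([0.3774, -0.16
[... 748 characters left out ...]
 [([0.3688, -0.1699, 0.0048], 0.91), ([0.5575, -0.1704, 0.0125], 0.83), ([0.7056, -0.2531, -0.0006], 0.78), ([0.6935, -0.0265, -0.001], 0.57)]
trowel_edge [([0.6961, -0.027, 0.0023], 0.79), ([0.3752, -0.1711, 0.003], 0.68), ([0.554, -0.1692, 0.0152], 0.61)]
trowel_bar [([0.6934, -0.0293, -0.0007], 0.88), ([0.3681, -0.1722, 0.0032], 0.81), ([0.5567, -0.173, 0.0175], 0.55)]
rest []
weight [([0.5615, -0.0031, 0.0312], 0.67)]
mug [([0.5796, -0.3797, 0.0324], 0.63), ([0.5378, 0.1803, 0.0221], 0.22)]
mallet [([0.373, 0.412, 0.0223], 0.6)]
brush [([0.4038, -0.4082, 0.0193], 0.81)]
sample [([0.6124, 0.3897, 0.0123], 0.97), ([0.4025, -0.4098, 0.0152], 0.26)]
board_top [([0.5817, 0.174, 0.0106], 0.6)]
```

```bash
ls; nproc
```

```text
pics
4
```

View pics/scene0.png

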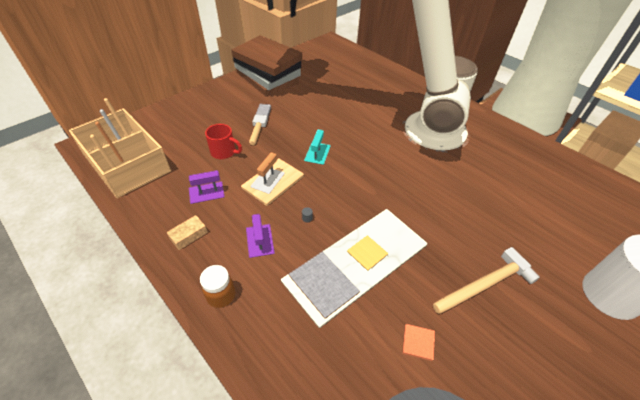

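View pics/top0.png

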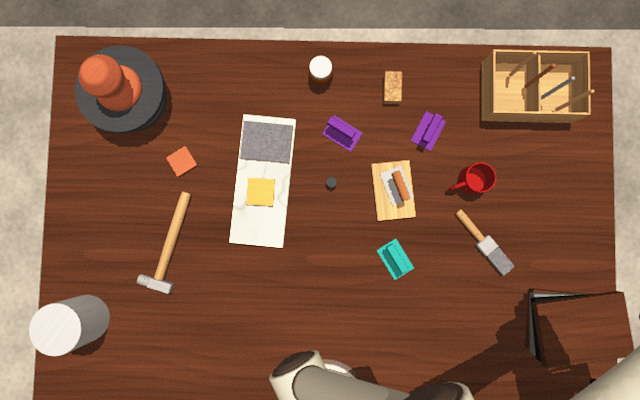

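```bash
cat > h.py <<'E'
from workcell import env
import cv2,numpy as np
from scipy.spatial.transform import Rotation as R
def cam(f):
    return np.array(f["position"]),R.from_euler('xyz',f["orientation"],degrees=True).as_matrix()
def ray2plane(f,uv,z):
    p,M=cam(f);uv=np.atleast_2d(np.array(uv,float))
    d=np.stack([(uv[:,0]-f["cx"])/f["fx"],-(uv[:,1]-f["cy"])/f["fy"],-np.ones(len(uv))],1)@M.T
    t=(z-p[2])/d[:,2];return p+d*t[:,None]
def proj(f,P):
    p,M=cam(f);q=(np.atleast_2d(P)-p)@M
    return np.stack([f["cx"]+f["fx"]*q[:,0]/-q[:,2],f["cy"]-f["fy"]*q[:,1]/-q[:,2]],1)
def crop(f,c,h,name,pts=None,s=8):
    x,y=int(c[0]),int(c[1]);im=f["image"][max(0,y-h):y+h,max(0,x-h):x+h]
    im=cv2.resize(im,None,fx=s,fy=s,interpolation=cv2.INTER_CUBIC)
    if pts is not None:
        for u,v in pts: cv2.circle(im,(int((u-max(0,x-h)+.5)*s),int((v-max(0,y-h)+.5)*s)),4,(255,0,255),1)
    cv2.imwrite(f"pics/{name}.png",im)
def st(t=""):
    s=env.read_state();print(t,round(s["clock"],2),np.round(s["position"],4),np.round(s["tool_rot"],2),"F",np.round(s["force"],2),"T",np.round(s["wrist_torque"],2),"op",round(s["opening"],3));return s
E
python3 - <<'E'
from h import *
for n in("scene","top"):
    f=env.grab_frame(n)
    import pickle;pickle.dump(f,open(f"{n}.pkl","wb"))
    hsv=cv2.cvtColor(f["image"],cv2.COLOR_BGR2HSV)
    for t in["board","plaque","trowel","rest"]:
        for d in env.trace(f,t):
            ys,xs=np.nonzero(d["mask"]);print(n,t,round(d["score"],2),len(xs),xs.mean().round(1),ys.mean().round(1))
            if len(xs)<20: continue
            r=cv2.minAreaRect(np.stack([xs,ys],1).astype(np.float32))
            z={"board":.012,"plaque":.023,"trowel":.014,"rest":.012}[t]
            c=ray2plane(f,cv2.boxPoints(r),z)[:,:2];print("   ctr",c.mean(0).round(4),"edges",np.linalg.norm(np.roll(c,-1,0)-c,axis=1).round(4),"ang",np.degrees(np.arctan2(*(np.roll(c,-1,0)-c)[:,::-1].T)).round(1))
f=pickle.load(open("top.pkl","rb"));crop(f,(395,188),36,"tt")
crop(f,(263,182),72,"tb",s=4)
f=pickle.load(open("scene.pkl","rb"));crop(f,(272,172),36,"st")
E
```

```text
scene board 0.94 6965 349.8 268.0
   ctr [0.5606 0.1755] edges [0.3831 0.1766 0.3413 0.1417] ang [179.2  70.6  -5.2 -96.3]
scene plaque 0.61 772 366.4 252.5
   ctr [0.5388 0.1822] edges [0.077  0.0787 0.0731 0.0748] ang [-174.3   83.3    3.2  -94.2]
scene trowel 0.93 862 258.7 238.2
   ctr [ 0.6933 -0.0357] edges [0.0646 0.1294 0.059  0.1286] ang [ 146.8   57.2  -34.2 -120.3]
scene trowel 0.83 450 316.8 150.7
   ctr [ 0.3622 -0.1726] edges [0.1475 0.066  0.1433 0.06  ] ang [-147.7  103.7   30.4  -73.9]
scene trowel 0.76 851 204.8 187.2
   ctr [ 0.7052 -0.264 ] edges [0.0906 0.108  0.0849 0.1066] ang [ 152.3   63.4  -28.8 -113.5]
scene trowel 0.56 704 266.5 175.3
   ctr [ 0.5471 -0.1867] edges [0.1391 0.0905 0.1316 0.0821] ang [-157.7   89.    19.6  -87.8]
scene rest 0.77 862 275.7 182.3
   ctr [ 0.5504 -0.1591] edges [0.1839 0.1159 0.1707 0.1033] ang [-172.7   75.9    4.4  -98.9]
top board 0.67 526 181.0 161.2
   ctr [0.6126 0.3891] edges [0.0612 0.0612 0.0611 0.0611] ang [ -57.2 -147.1  122.7   33. ]
top board 0.59 6185 262.3 179.9
   ctr [0.5669 0.1759] edges [0.3417 0.145  0.3413 
[... 474 characters left out ...]
edges [0.0991 0.0657 0.0989 0.0654] ang [ -25.6 -115.8  154.2   64.3]
top trowel 0.59 797 341.2 133.0
   ctr [ 0.6973 -0.0273] edges [0.0618 0.0958 0.0617 0.0955] ang [ -32.1 -122.8  147.7   57.3]
top trowel 0.58 1234 166.5 250.6
   ctr [0.3972 0.396 ] edges [0.2597 0.0915 0.2591 0.0903] ang [ -24.8 -115.6  154.9   64.8]
top trowel 0.55 756 395.6 185.3
   ctr [ 0.5617 -0.1732] edges [0.059  0.0883 0.0588 0.0882] ang [ -67.4 -158.2  112.5   22. ]
top rest 0.89 1222 389.3 194.1
   ctr [ 0.5479 -0.1644] edges [0.0982 0.1474 0.0974 0.1473] ang [ -82.7 -173.4   97.3    6.9]
top rest 0.21 785 396.0 185.6
   ctr [ 0.5614 -0.1742] edges [0.0605 0.0902 0.0602 0.0901] ang [ -66.8 -157.6  113.1   22.6]
```

View pics/tt.png

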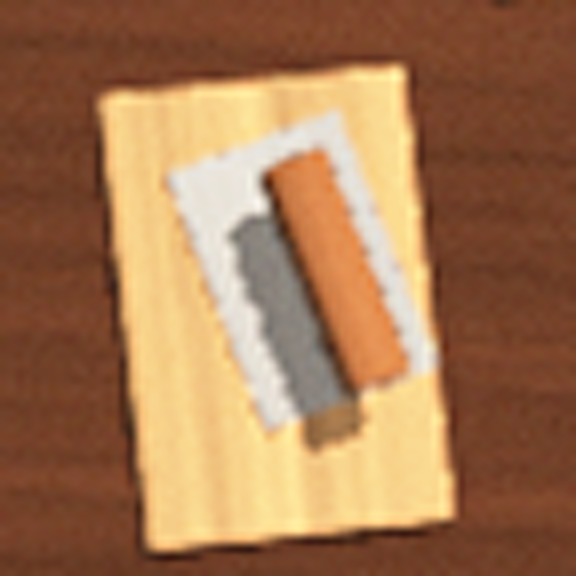

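View pics/tb.png

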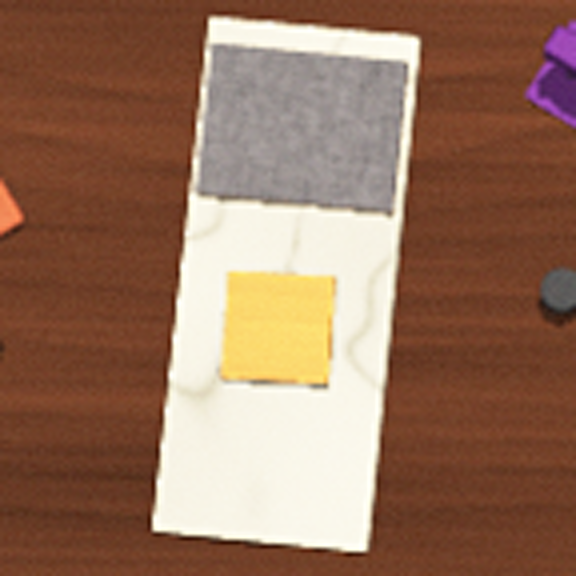

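View pics/st.png

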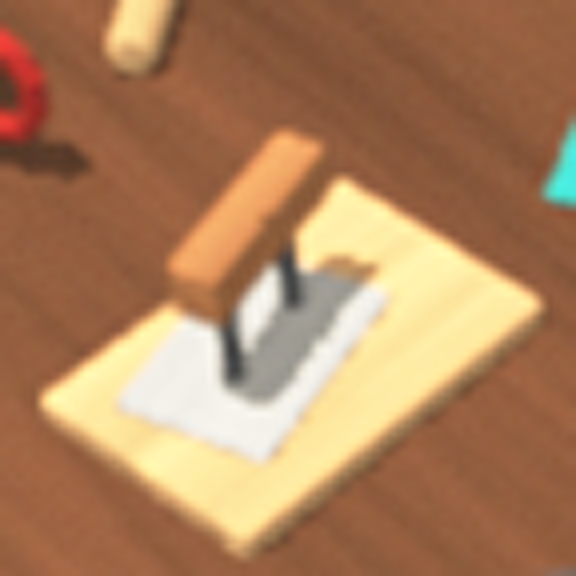

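```bash
cat >> h.py <<'E'
from scipy.optimize import least_squares
def fitrect(obs,L,W,z,x0):
    # obs: list of (frame, pix 4x2) order: far-left, far-right, near-right, near-left ; far=+x,left=+y
    def pts(q):
        c,s=np.cos(q[2]),np.sin(q[2]);l=np.array([[L,W],[L,-W],[-L,-W],[-L,W]])/2
        return np.c_[l@np.array([[c,s],[-s,c]])+q[:2],np.full(4,z)]
    r=least_squares(lambda q:np.concatenate([(proj(f,pts(q))-p).ravel() for f,p in obs]),x0)
    return r.x,np.round(r.fun.reshape(-1,2),1),pts(r.x)
E
python3 - <<'E'
from h import *
import pickle
f=pickle.load(open("top.pkl","rb"));g=pickle.load(open("scene.pkl","rb"))
A=lambda p:np.array(p)/8-.5+np.array([359,152]);B=lambda p:np.array(p)/4-.5+np.array([191,110]);C=lambda p:np.array(p)/8-.5+np.array([236,136])
def go(n,p,L,W,z):
    q,r,_=fitrect(p,L,W,z,[.55,0,0]);print(n,q[:2].round(4),np.degrees(q[2]).round(2),r.tolist())
t=A([(170,177),(338,110),(437,355),(270,430)])
go("blade",[(f,t)],.09,.06,.014)
t=A([(100,95),(405,65),(455,520),(150,550)]);ts=C([(240,548),(38,402),(345,180),(545,300)])
go("rest",[(f,t)],.15,.1,.012);go("rest s",[(g,ts)],.15,.1,.012)
t=A([(265,172),(325,150),(410,372),(355,390)]);go("bar",[(f,t)],.076,.02,.078)
ts=C([(212,288),(170,267),(285,130),(325,150)]);go("bar s",[(g,ts)],.076,.02,.078)
go("board",[(f,B([(209,17),(420,37),(368,552),(153,530)]))],.34,.14,.012)
go("plate",[(f,B([(212,44),(408,62),(393,214),(198,193)]))],.1,.13,.020)
go("plaque",[(f,B([(228,271),(335,275),(330,385),(222,380)]))],.07,.07,.023)
im=cv2.resize(g["image"][205:325,275:435],None,fx=5,fy=5,interpolation=cv2.INTER_CUBIC);cv2.imwrite("pics/sb.png",im)
E
```

```text
blade [ 0.5629 -0.1755] 23.02 [[-0.5, -0.4], [-0.2, -0.5], [0.6, 0.8], [0.1, -0.0]]
rest [ 0.5502 -0.1674] 6.96 [[0.1, -0.1], [-0.1, -0.1], [0.1, 0.1], [-0.1, 0.1]]
rest s [ 0.5497 -0.1624] 6.9 [[0.3, -0.4], [0.0, -0.2], [-0.3, 0.0], [-0.1, 0.7]]
bar [ 0.5559 -0.1767] 22.2 [[-0.2, -0.5], [-0.2, -0.6], [0.5, 0.2], [-0.2, 0.9]]
bar s [ 0.5557 -0.1717] 21.7 [[0.5, -0.1], [-0.8, 0.2], [-0.5, 0.1], [0.8, -0.2]]
board [0.5685 0.1744] -4.19 [[0.0, -0.2], [0.1, -0.2], [-0.0, 0.1], [-0.1, 0.3]]
plate [0.6686 0.1667] -4.17 [[-0.0, -0.1], [0.4, 0.0], [0.3, -0.2], [-0.6, 0.3]]
plaque [0.5373 0.1778] -1.08 [[-0.1, 0.1], [0.1, 0.3], [0.0, -0.3], [-0.0, -0.1]]
```

View pics/sb.png

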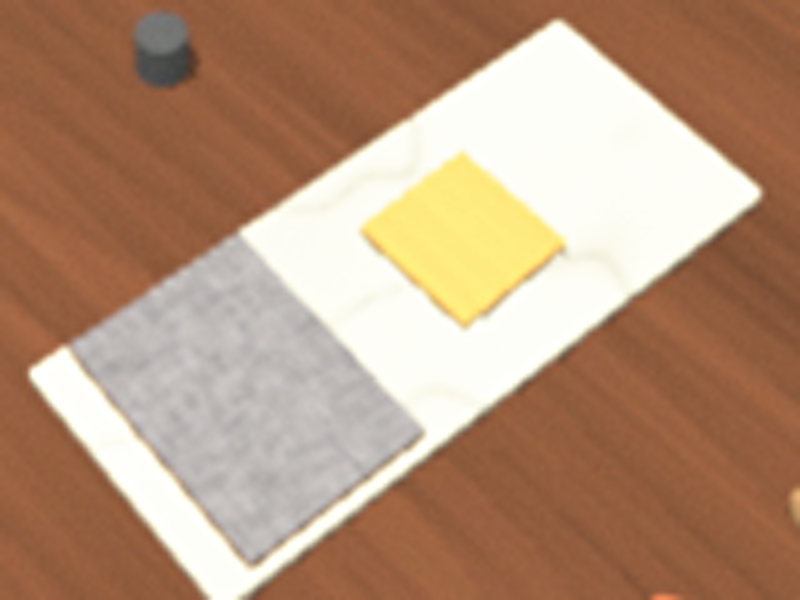

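Trowel candidates in the top view are the one on the rest with the orange-brown bar (395,188), purple at (342,133) and (428,130), and turquoise at (396,258). By the description I choose (395,188), and the close crop shows it with a steel blade and wooden bar on the rest. Next I fit the board from the scene camera and grasp.

```bash
python3 - <<'E'
from h import *
import pickle
f=pickle.load(open("top.pkl","rb"));g=pickle.load(open("scene.pkl","rb"))
D=lambda p:np.array(p)/5-.5+np.array([275,205])
for n,p,L,W,z in [("board",[(218,605),(28,373),(558,18),(762,192)],.34,.14,.012),("plate",[(250,564),(68,346),(240,232),(424,433)],.1,.13,.02),("plaque",[(466,325),(360,232),(462,152),(565,243)],.07,.07,.023)]:
    q,r,_=fitrect([(g,D(p))],L,W,z,[.55,0,0]);print(n,q[:2].round(4),np.degrees(q[2]).round(2),r.tolist())
P=[.556,-.1745];o=[-90,0,22.2]
for z in(.2,.047): print(env.inverse_kinematics([*P,z],o))
print(env.inverse_kinematics([.43,.18,.05],[-90,0,-4.2]),env.inverse_kinematics([.62,.18,.12],[-90,0,-4.2]))
env.goto([*P,.2],o);st()
env.move_straight([*P,.10],rate=.15);st()
f=env.grab_frame("top");cv2.imwrite("pics/t1.png",f["image"][100:280,300:500]);g=env.grab_frame("scene");crop(g,(272,160),45,"s1",s=7)
E
```

```text
board [0.5672 0.177 ] -4.42 [[0.3, 0.6], [-0.4, -0.7], [0.0, -0.0], [0.1, -0.1]]
plate [0.668 0.17 ] -4.7 [[-0.4, 0.2], [-0.2, 0.0], [0.1, 0.1], [0.5, -0.4]]
plaque [0.5379 0.1827] -1.37 [[0.0, 0.6], [-0.4, -0.4], [-0.3, -0.2], [0.7, -0.1]]
[ -1.50877447  18.91143879  -7.64000307   0.         -63.44855814
 -66.29122553]
[-1.50877447e+00  2.83537116e+01 -1.78129186e+01 -2.54444375e-14
 -4.38333698e+01 -6.62912255e+01]
[ 4.27622633e+01  1.91477224e+01 -3.40606693e+01 -2.54444375e-14
 -3.67916083e+01 -1.36962263e+02] [ 3.05201016e+01  2.87360468e+01 -4.22158559e+00 -2.54444375e-14
 -5.70423676e+01 -1.24720102e+02]
 4.05 [ 0.5558 -0.1753  0.2   ] [-90.01   0.    22.13] F [-0.02 -0.13 -0.69] T [-0.02  0.03 -0.01] op 0.998
 4.87 [ 0.5567 -0.1748  0.1008] [-9.006e+01 -8.000e-02  2.220e+01] F [-0.31 -1.55 -0.51] T [-0.05 -0.02  0.03] op 1.001
```

View pics/s1.png

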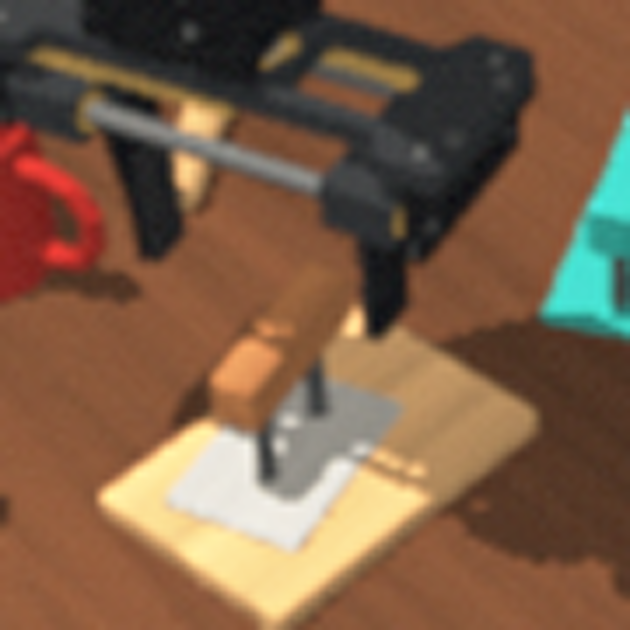

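The picture shows the open fingers at crop (150,250) and (380,330), straddling the brown bar at (270,350). I'll descend and grip.

```bash
cat >> h.py <<'E'
def avg(n=8,dt=.03,t=""):
    F=[];T=[]
    for _ in range(n):
        env.dwell(dt);s=env.read_state();F.append(s["force"]);T.append(s["wrist_torque"])
    F=np.array(F);print(t,round(s["clock"],2),"pos",np.round(s["position"],4),"rot",np.round(s["tool_rot"],2),"F",F.mean(0).round(2),"sd",F.std(0).round(2),"T",np.mean(T,0).round(3));return F.mean(0),np.array(s["position"])
E
python3 - <<'E'
from h import *
P=[.556,-.1745]
print(env.move_straight([*P,.047],rate=.06,force_limit=8));st()
avg(5)
env.gripper_to(0.0,60);st("grip")
avg(5)
env.move_straight([*P,.16],rate=.12);avg(6,t="lift")
f=env.grab_frame("top");g=env.grab_frame("scene")
print(env.search_frame(f,"trowel_edge")[:2],env.search_frame(g,"trowel_edge")[:2])
crop(f,(395,180),50,"t2",s=6);crop(g,(272,140),50,"s2",s=6)
E
```

```text
False
 6.0 [ 0.5563 -0.1746  0.0474] [-9.003e+01 -4.000e-02  2.220e+01] F [-0.46 -0.52 -0.68] T [0.03 0.05 0.02] op 1.002
 6.17 pos [ 0.5563 -0.1745  0.0475] rot [-9.003e+01 -5.000e-02  2.220e+01] F [-0.26 -0.17  0.55] sd [0.64 0.26 0.27] T [ 0.02   0.008 -0.008]
grip 7.27 [ 0.5561 -0.1746  0.047 ] [-9.001e+01 -1.000e-02  2.220e+01] F [ 0.45 -0.99  0.28] T [-0.14 -0.09 -0.04] op 0.222
 7.43 pos [ 0.5561 -0.1746  0.047 ] rot [-9.001e+01 -1.000e-02  2.220e+01] F [ 0.39 -0.87 -0.17] sd [0.66 0.53 0.33] T [-0.17  -0.087  0.   ]
lift 8.72 pos [ 0.5556 -0.1745  0.1592] rot [-8.996e+01  8.000e-02  2.220e+01] F [-0.28 -0.03 -1.45] sd [0.34 0.24 0.24] T [ 0.026 -0.005  0.001]
[{'xyz': [0.3742, -0.1691, 0.0042], 'score': 0.58}, {'xyz': [0.7039, -0.0169, 0.0632], 'score': 0.58}] [{'xyz': [0.7114, -0.2566, 0.0046], 'score': 0.89}, {'xyz': [0.5748, -0.1641, 0.1267], 'score': 0.73}]
```

View pics/s2.png

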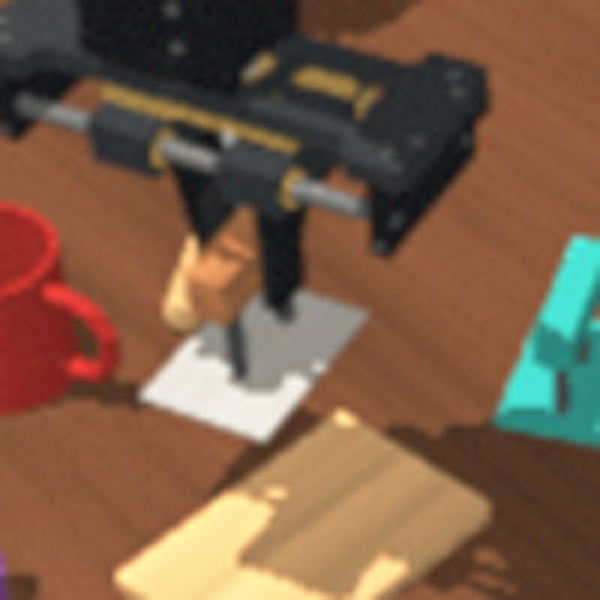

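View pics/t2.png

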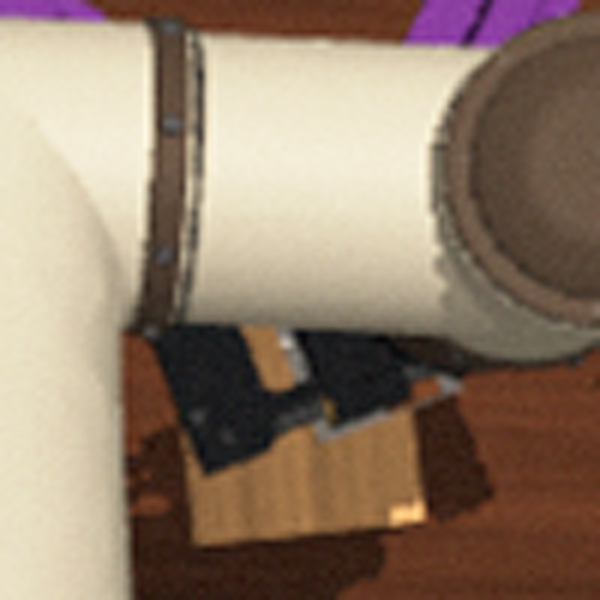

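```bash
python3 - <<'E'
from h import *
import pickle
g=pickle.load(open("scene.pkl","rb"))
q=np.array([(267,442),(138,397),(368,314)])/6-.5+np.array([222,90])
p=ray2plane(g,q,.126);print(p)
print("front mid",(p[0]+p[1])/2,"yaw left side",np.degrees(np.arctan2(*(p[0]-p[2])[1::-1])),np.linalg.norm(p[0]-p[2]),"yaw edge",np.degrees(np.arctan2(*(p[0]-p[1])[1::-1]))-90,np.linalg.norm(p[0]-p[1]))
c=np.radians(22.2);print("expected edge", np.array([.5556,-.1745])+.051*np.array([np.cos(c),np.sin(c)]))
b=.059;z=.16
o=[-90,0,-4.4];a=np.radians(-4.4);ex=np.array([np.cos(a),np.sin(a)]);ey=np.array([-ex[1],ex[0]])
bc=np.array([.568,.1757])
for X in(-.136,.06):
  print(env.inverse_kinematics([*(bc+X*ex),.06],o))
# move to over board near end
S=bc+(-.09-.051)*ex+.001*ey
env.goto([*S,.16],o);st()
env.move_straight([*S,.075],rate=.12);avg(8,t="hover")
f=env.grab_frame("top");g=env.grab_frame("scene");pickle.dump((f,g),open("hov.pkl","wb"))
cv2.imwrite("pics/t3.png",cv2.resize(f["image"][100:260,200:340],None,fx=4,fy=4,interpolation=cv2.INTER_CUBIC));cv2.imwrite("pics/s3.png",cv2.resize(g["image"][165:325,285:445],None,fx=4,fy=4,interpolation=cv2.INTER_CUBIC))
E
```

```text
[[ 0.58976242 -0.12352255  0.126     ]
 [ 0.61315304 -0.18131116  0.126     ]
 [ 0.50699001 -0.15909674  0.126     ]]
front mid [ 0.60145773 -0.15241685  0.126     ] yaw left side 23.257219082375833 0.09009324637733167 yaw edge 22.03622696224302 0.06234295496292109
expected edge [ 0.6028194  -0.15523012]
[ 4.31336028e+01  1.85499580e+01 -3.28596675e+01 -2.54444375e-14
 -3.85903745e+01 -1.37533603e+02]
[ 2.94600495e+01  3.27897412e+01 -6.83907444e+00 -2.54444375e-14
 -5.03711843e+01 -1.23860049e+02]
 10.36 [0.4278 0.1872 0.1601] [-9.00e+01 -1.00e-02 -4.42e+00] F [ 0.84 -1.1  -0.87] T [-0.09 -0.04 -0.04] op 0.221
hover 11.48 pos [0.4278 0.1878 0.0756] rot [-8.994e+01 -6.000e-02 -4.400e+00] F [-0.17  0.28 -1.41] sd [0.49 0.51 0.52] T [-0.009 -0.012 -0.019]
```

View pics/t3.png

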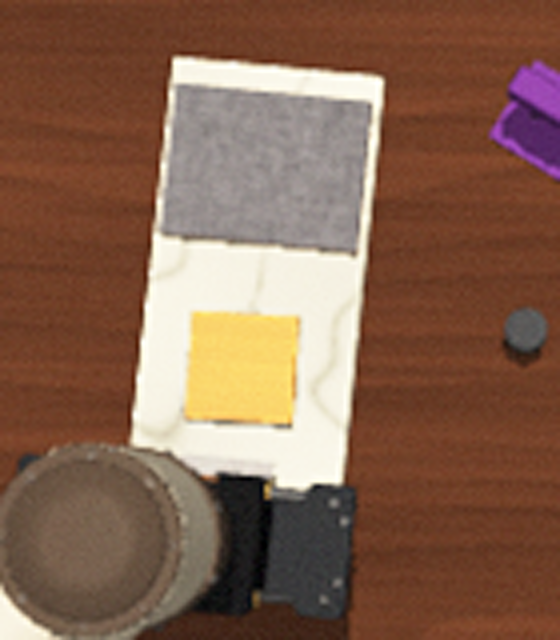

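View pics/s3.png

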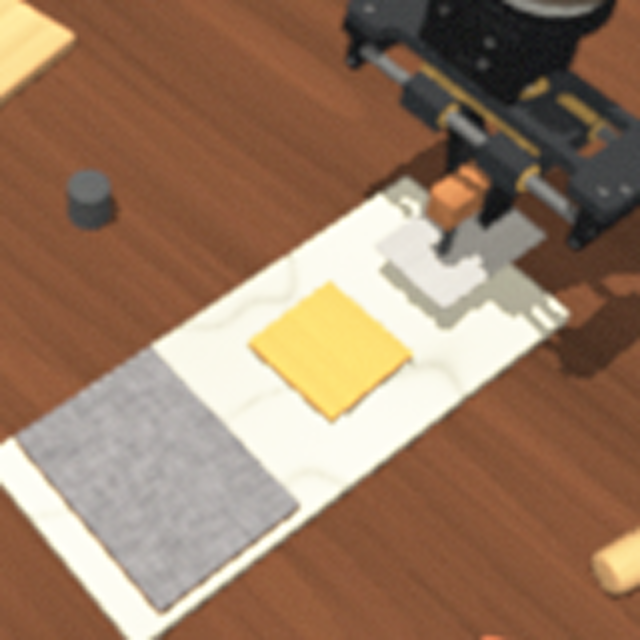

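The scene view shows the trowel blade level at crop (460,255), its front edge near (415,275), clear of the plaque's near corner at (410,355). Next I touch down on the marble.

```bash
cat >> h.py <<'E'
YAW=-4.4
a_=np.radians(YAW);ex=np.array([np.cos(a_),np.sin(a_)]);ey=np.array([-ex[1],ex[0]])
BC=np.array([.5685,.1743])
def tcp_for(ebx,eby,ez):  # edge (underside) board x,y, height above marble
    p=BC+(ebx-.051)*ex+eby*ey;return [p[0],p[1],.012+ez+.035]
def bf(pos): # tcp -> edge board coords
    d=np.array(pos[:2])-BC;return np.array([d@ex+.051,d@ey,pos[2]-.047])
E
python3 - <<'E'
from h import *
s=env.read_state();print(bf(s["position"]))
base,_=avg(8,t="base")
t=tcp_for(-.0905,.0022,.006);env.move_straight(t,rate=.06)
base,_=avg(8,t="base2")
t=tcp_for(-.0905,.0022,-.003)
print(env.move_straight(t,rate=.01,force_limit=2.5));F,p=avg(10,t="touch");print(bf(p),F-base)
np.save("base.npy",base)
E
```

```text
[-0.09049047  0.00250014  0.02837319]
base 11.85 pos [0.4275 0.1875 0.075 ] rot [-90.   -0.   -4.4] F [-0.07 -0.15 -1.58] sd [0.45 0.45 0.29] T [-0.031  0.016  0.007]
base2 12.63 pos [0.4278 0.1875 0.0533] rot [-8.997e+01 -3.000e-02 -4.400e+00] F [-0.19  0.25 -1.21] sd [0.52 0.44 0.31] T [-0.022  0.004 -0.009]
True
touch 13.65 pos [0.4274 0.1872 0.0457] rot [-9.002e+01  2.000e-02 -4.410e+00] F [0.82 0.16 2.69] sd [0.68 0.49 0.44] T [ 0.144 -0.281 -0.001]
[-0.09062625  0.00204789 -0.00125555] [ 1.01554724 -0.09093064  3.89595595]
```

```bash
python3 - <<'E'
from h import *
base=np.load("base.npy")
env.move_straight(tcp_for(-.0905,.0022,-.0004),rate=.02);F,p=avg(8,t="light");print(bf(p),F-base)
print(env.move_straight(tcp_for(-.060,.0022,-.0004),rate=.03,force_limit=5));F,p=avg(6,t="under");print(bf(p),F-base)
g=env.grab_frame("scene");cv2.imwrite("pics/s4.png",cv2.resize(g["image"][205:295,315:435],None,fx=6,fy=6,interpolation=cv2.INTER_CUBIC))
E
```

```text
light 14.17 pos [0.4275 0.1873 0.0465] rot [-90.1    0.12  -4.43] F [0.27 0.62 0.64] sd [0.46 0.3  0.23] T [ 0.228 -0.242 -0.01 ]
[-0.09061702  0.00209767 -0.00052992] [0.46358058 0.37221172 1.85382954]
False
under 15.53 pos [0.4581 0.1851 0.0467] rot [-9.007e+01  7.000e-02 -4.420e+00] F [ 0.5  -0.32 -0.68] sd [0.57 0.49 0.39] T [-0.13  -0.202 -0.026]
[-0.05985994  0.00233155 -0.00031664] [ 0.69544318 -0.57462669  0.52624502]
```

View pics/s4.png

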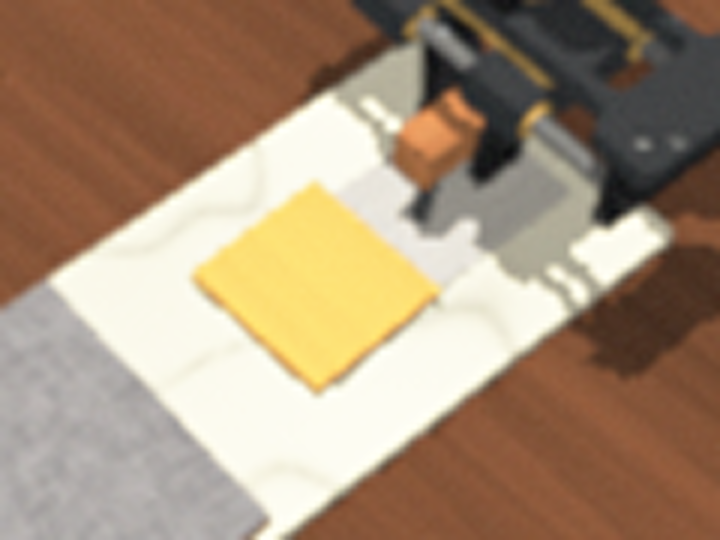

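The picture shows the blade tucked under the plaque's near rim, with no gap visible from (340,190) to (440,290). Now I push.

```bash
python3 - <<'E'
from h import *
base=np.load("base.npy")
print(env.move_straight(tcp_for(-.022,.0022,-.0004),rate=.03,force_limit=6));F,p=avg(8,t="pushed");print(bf(p),F-base)
g=env.grab_frame("scene");cv2.imwrite("pics/s5.png",cv2.resize(g["image"][205:305,285:425],None,fx=5.5,fy=5.5,interpolation=cv2.INTER_CUBIC))
E
```

```text
False
pushed 17.27 pos [0.496  0.1821 0.0466] rot [-9.009e+01  9.000e-02 -4.420e+00] F [-2.03 -0.46  0.66] sd [0.42 0.38 0.33] T [-0.17   0.753  0.003]
[-0.02193008  0.0022066  -0.00035908] [-1.83978799 -0.70573019  1.87377352]
```

View pics/s5.png

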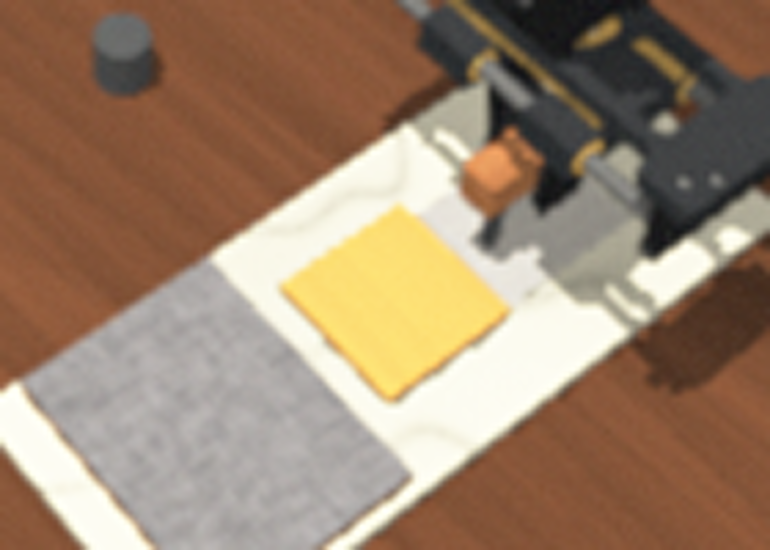

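```bash
python3 - <<'E'
from h import *
base=np.load("base.npy")
print(env.move_straight(tcp_for(-.002,.0022,-.0004),rate=.015,force_limit=4));F,p=avg(8,t="contact");print(bf(p),F-base)
E
```

```text
True
contact 18.5 pos [0.509  0.1808 0.046 ] rot [-90.15   0.23  -4.45] F [0.77 1.37 1.64] sd [1.08 0.5  0.56] T [ 0.518 -0.389  0.022]
[-0.00885807  0.00188703 -0.00096891] [0.96047153 1.12504432 2.85119564]
```

```bash
python3 - <<'E'
from h import *
base=np.load("base.npy")
x=-.0095;hit=False
for i in range(16):
    env.move_straight(tcp_for(x,.0022,-.0004),rate=.02)
    F,p=avg(5,dt=.03,t="");push=-((F-base)[:2]@ex);print(round(x*1e3,2),"push",push.round(2),"Fz",(F-base)[2].round(2),bf(p).round(5))
    if push>8.8: break
    x+=.0006 if push<4 else .0003
np.save("x.npy",x)
if push>7.5 and push<11:
    for _ in range(5):
        F,p=avg(10,dt=.03,t="hold");print("push",-((F-base)[:2]@ex).round(2),(F-base)[2].round(2))
E
```

```text
18.93 pos [0.5084 0.1811 0.0465] rot [-90.3    0.46  -4.48] F [ 1.65 -0.03  0.82] sd [0.49 0.23 0.86] T [ 0.103 -0.645 -0.003]
-9.5 push -1.86 Fz 2.03 [-0.00945  0.00214 -0.00049]
 19.35 pos [0.5086 0.1809 0.0465] rot [-90.32   0.5   -4.49] F [-0.61  0.64  1.39] sd [0.31 0.23 0.21] T [ 0.248 -0.096  0.041]
-8.9 push 0.44 Fz 2.6 [-0.00923  0.00203 -0.0005 ]
 19.77 pos [0.509  0.1808 0.0465] rot [-90.33   0.53  -4.49] F [-2.08  0.53  2.07] sd [0.69 0.53 0.56] T [0.281 0.541 0.091]
-8.3 push 1.91 Fz 3.28 [-0.00881  0.00188 -0.00055]
 20.18 pos [0.5096 0.1807 0.0464] rot [-90.34   0.53  -4.49] F [-3.64  0.39  2.68] sd [0.46 0.24 0.15] T [0.134 1.027 0.076]
-7.7 push 3.45 Fz 3.89 [-0.00822  0.00183 -0.0006 ]
 20.6 pos [0.5098 0.1806 0.0464] rot [-90.35   0.58  -4.5 ] F [-5.72  0.7   3.43] sd [0.36 0.34 0.37] T [0.319 1.617 0.099]
-7.1 push 5.54 Fz 4.64 [-0.00805  0.00178 -0.00064]
 21.02 pos [0.5098 0.1806 0.0463] rot [-90.36   0.61  -4.5 ] F [-6.16  1.44  4.06] sd [0.33 0.31 0.45] T [0.444 1.772 0.097]
-6.8 push 6.04 Fz 5.27 [-0.00801  0.00174 -0.00069]
 21.43 pos [0.5099 0.1806 0.0463] 
[... 868 characters left out ...]
5101 0.1805 0.0462] rot [-90.4    0.73  -4.51] F [-9.37  2.81  5.45] sd [0.54 0.47 0.34] T [0.965 2.828 0.099]
push 9.34 6.66
hold 23.77 pos [0.5101 0.1805 0.0461] rot [-90.4    0.73  -4.51] F [-9.29  2.6   5.31] sd [0.55 0.38 0.6 ] T [0.989 2.818 0.116]
push 9.25 6.52
hold 24.1 pos [0.5101 0.1805 0.0462] rot [-90.4    0.73  -4.51] F [-8.95  3.07  5.34] sd [0.38 0.38 0.36] T [0.959 2.841 0.114]
push 8.95 6.55
hold 24.43 pos [0.5101 0.1805 0.0462] rot [-90.4    0.73  -4.51] F [-9.39  2.95  5.34] sd [0.54 0.68 0.55] T [0.984 2.829 0.112]
push 9.38 6.55
hold 24.77 pos [0.5101 0.1804 0.0462] rot [-90.4    0.73  -4.51] F [-9.2   2.86  5.72] sd [0.63 0.5  0.31] T [0.964 2.829 0.107]
push 9.19 6.93
```

```bash
python3 - <<'E'
from h import *
base=np.load("base.npy");x=float(np.load("x.npy"));z=.0003
for i in range(6):
    env.move_straight(tcp_for(x,.0022,z),rate=.02)
    F,p=avg(6,dt=.03,t="");push=-((F-base)[:2]@ex);print(round(x*1e3,2),"push",push.round(2),"Fz",(F-base)[2].round(2),bf(p).round(5))
    if push>9.9: break
    x+=.0004
for _ in range(4):
        F,p=avg(10,dt=.03,t="hold");print("push",-((F-base)[:2]@ex).round(2),(F-base)[2].round(2))
np.save("x.npy",[x,z])
g=env.grab_frame("scene");cv2.imwrite("pics/s6.png",cv2.resize(g["image"][205:305,285:425],None,fx=5.5,fy=5.5,interpolation=cv2.INTER_CUBIC))
E
```

```text
25.22 pos [0.5102 0.1805 0.0466] rot [-90.39   0.73  -4.52] F [-9.16  2.84  3.75] sd [0.55 0.45 0.41] T [0.994 2.627 0.104]
-5.3 push 9.14 Fz 4.96 [-0.00763  0.00167 -0.00036]
 25.67 pos [0.5102 0.1804 0.0466] rot [-90.4    0.76  -4.52] F [-9.18  3.08  4.35] sd [0.5  0.32 0.66] T [1.135 2.907 0.108]
-4.9 push 9.18 Fz 5.56 [-0.00757  0.00163 -0.00044]
 26.12 pos [0.5103 0.1804 0.0465] rot [-90.41   0.8   -4.53] F [-10.46   3.15   4.5 ] sd [0.27 0.65 0.37] T [1.275 3.16  0.13 ]
-4.5 push 10.46 Fz 5.71 [-0.00747  0.0016  -0.00045]
hold 26.45 pos [0.5103 0.1804 0.0465] rot [-90.41   0.8   -4.52] F [-10.19   3.73   4.74] sd [0.56 0.59 0.56] T [1.274 3.177 0.129]
push 10.24 5.95
hold 26.78 pos [0.5103 0.1804 0.0465] rot [-90.41   0.8   -4.52] F [-10.17   3.67   4.98] sd [0.4  0.7  0.63] T [1.273 3.175 0.121]
push 10.21 6.18
hold 27.12 pos [0.5103 0.1804 0.0465] rot [-90.41   0.79  -4.52] F [-10.24   3.78   4.65] sd [0.64 0.56 0.62] T [1.257 3.174 0.117]
push 10.29 5.85
hold 27.45 pos [0.5103 0.1804 0.0465] rot [-90.41   0.8   -4.53] F [-9.89  3.66  4.66] sd [0.49 0.32 0.61] T [1.272 3.16  0.125]
push 9.93 5.87
```

View pics/s6.png

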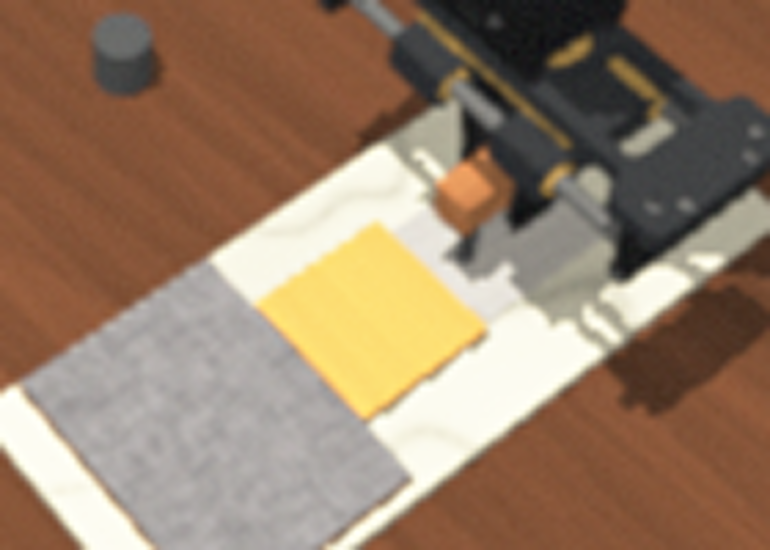

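The plaque's far edge sits flush against the plate edge, crop line (260,300) to (365,415), and the press held at about 10 N for over 1 s. Now the tipping arc, with force feedback.

```bash
cat > arc.py <<'E'
from h import *
import sys,json
base=np.load("base.npy")
X0=-.0088;PX=X0+.060
def edge(th):
    c,s=np.cos(th),np.sin(th)
    return PX+(-.060*c-.004*s-.002*s*c), .008+(.060*s-.004*c-.002*c*c)
def run(th0,th1,step,bias,target,lim=11):
    th=th0
    while th<=th1+1e-6:
        t=np.radians(th);x,z=edge(t);b=bias/1e3
        env.move_straight(tcp_for(x+b*np.cos(t),.0022,z-b*np.sin(t)+.0003),rate=.05)
        F=[];
        for _ in range(4): env.dwell(.02);s=env.read_state();F.append(s["force"])
        F=np.mean(F,0)-base;fx=F[:2]@ex;fz=F[2]
        rad=-fx*np.cos(t)+fz*np.sin(t);tan=-fx*np.sin(t)-fz*np.cos(t)
        e=bf(s["position"])*1e3
        print(round(s["clock"],2),th,"bias",round(bias,2),"rad",rad.round(1),"tan",tan.round(1),"fx,fy,fz",fx.round(1),(F[:2]@ey).round(1),fz.round(1),"err",(e-[x*1e3,2.2,z*1e3]).round(1))
        tg=target(th)
        bias+=np.clip((tg-rad)*.2,-.8,.6);bias=np.clip(bias,-2,5)
        if np.linalg.norm([fx,fz])>lim: bias-=.8
        th+=step
    json.dump([th-step,float(bias)],open("arc.json","w"))
E
python3 - <<'E'
from arc import *
run(0,60,5,2.6,lambda th:5.)
g=env.grab_frame("scene");cv2.imwrite("pics/s7.png",cv2.resize(g["image"][185:305,265:425],None,fx=5,fy=5,interpolation=cv2.INTER_CUBIC))
E
```

```text
27.82 0 bias 2.6 rad 5.8 tan 0.3 fx,fy,fz -5.8 1.4 -0.3 err [ 1.2 -0.5 -0.7]
28.13 5 bias 2.43 rad 4.6 tan 2.7 fx,fy,fz -4.8 -0.3 -2.3 err [ 1.5 -0.8 -0.6]
28.45 10 bias 2.51 rad 5.1 tan 2.4 fx,fy,fz -5.4 -0.3 -1.5 err [ 1.5 -0.7 -0.2]
28.77 15 bias 2.49 rad 5.6 tan 2.6 fx,fy,fz -6.1 -0.9 -1.1 err [ 1.5 -0.7 -0.1]
29.08 20 bias 2.38 rad 5.7 tan 2.7 fx,fy,fz -6.3 -0.6 -0.6 err [ 1.4 -0.6 -0. ]
29.4 25 bias 2.24 rad 5.8 tan 2.3 fx,fy,fz -6.2 -1.0 0.3 err [ 1.4 -0.6 -0. ]
29.72 30 bias 2.09 rad 5.8 tan 2.3 fx,fy,fz -6.2 -1.2 0.8 err [ 1.4 -0.5  0.1]
30.03 35 bias 1.94 rad 4.9 tan 1.8 fx,fy,fz -5.1 -1.3 1.3 err [ 1.6 -0.4  0.3]
30.35 40 bias 1.96 rad 5.0 tan 2.1 fx,fy,fz -5.2 -1.0 1.6 err [ 1.6 -0.4  0.2]
30.67 45 bias 1.96 rad 5.4 tan 2.1 fx,fy,fz -5.3 -1.7 2.3 err [ 1.6 -0.3 -0. ]
30.99 50 bias 1.89 rad 5.3 tan 1.9 fx,fy,fz -4.8 -2.1 2.9 err [ 1.4 -0.2 -0.5]
31.32 55 bias 1.83 rad 5.9 tan 1.8 fx,fy,fz -4.8 -1.9 3.8 err [ 1.1 -0.1 -0.9]
31.64 60 bias 1.65 rad 5.2 tan 1.2 fx,fy,fz -3.7 -2.6 3.9 err [ 0.8 -0.1 -1.1]
```

View pics/s7.png

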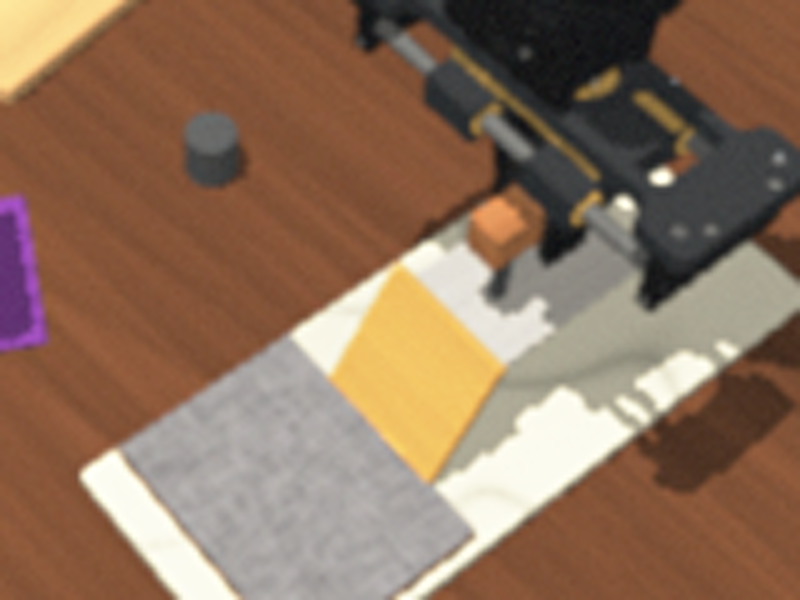

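The plaque is hinged on the step line (330,380) to (430,480), tilted about 60° with its near rim carried by the blade. I'll carry on over.

```bash
python3 - <<'E'
from arc import *
th,b=json.load(open("arc.json"))
run(65,110,5,b,lambda th:max(1.,5-(th-60)/7.5))
g=env.grab_frame("scene");cv2.imwrite("pics/s8.png",cv2.resize(g["image"][185:305,265:425],None,fx=5,fy=5,interpolation=cv2.INTER_CUBIC))
E
```

```text
32.02 65 bias 1.61 rad 5.1 tan 1.3 fx,fy,fz -3.3 -2.4 4.0 err [ 0.7 -0.  -1.2]
32.34 70 bias 1.47 rad 4.6 tan 0.5 fx,fy,fz -2.1 -2.2 4.2 err [ 0.6  0.1 -1.1]
32.67 75 bias 1.27 rad 3.5 tan 0.9 fx,fy,fz -1.8 -1.4 3.2 err [ 0.5  0.2 -1. ]
32.99 80 bias 1.17 rad 2.6 tan 0.6 fx,fy,fz -1.0 -0.8 2.5 err [ 0.5  0.3 -0.8]
33.32 85 bias 1.12 rad 2.6 tan 0.4 fx,fy,fz -0.6 -0.8 2.5 err [ 0.4  0.1 -0.8]
33.64 90 bias 0.93 rad 2.7 tan 0.4 fx,fy,fz -0.4 -0.2 2.7 err [ 0.2  0.1 -0.6]
33.97 95 bias 0.59 rad 3.1 tan 0.3 fx,fy,fz -0.1 0.2 3.1 err [ 0.3  0.2 -0.2]
34.29 100 bias 0.16 rad 3.1 tan 0.8 fx,fy,fz -0.3 -0.2 3.2 err [0.2 0.1 0.1]
34.62 105 bias -0.26 rad 3.2 tan -0.3 fx,fy,fz 1.2 -0.0 3.0 err [0.4 0.1 0.6]
34.94 110 bias -0.7 rad -0.6 tan -0.1 fx,fy,fz -0.2 -0.7 -0.6 err [-0.9 -0.7 -0.2]
```

View pics/s8.png

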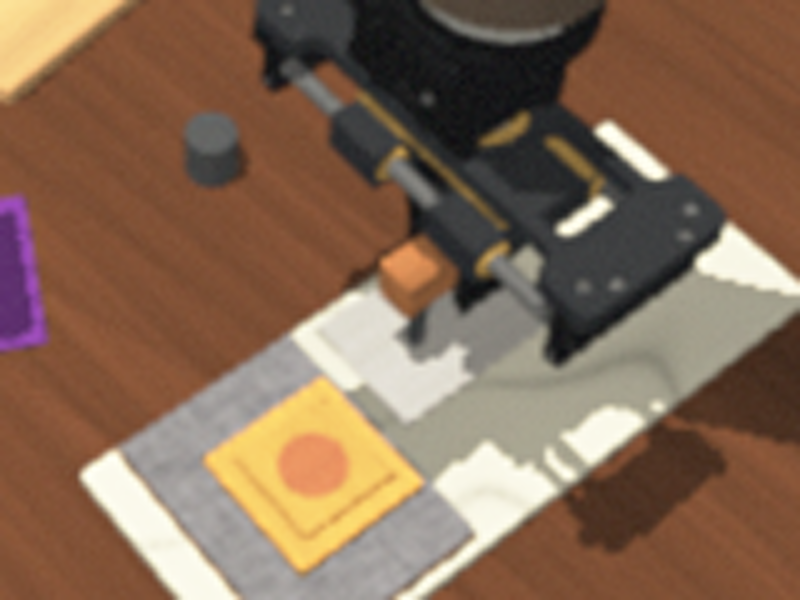

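The plaque lies face up on the felt plate, with its medallion at crop (315,465), clear of the blade. Trowel back to the rest, with a check of how it sits in the grip first.

```bash
python3 - <<'E'
from h import *
s=st();p=s["position"]
env.move_straight([p[0]-.01,p[1],.19],rate=.15)
y=np.radians(6.9);u=np.array([np.cos(y),np.sin(y)]);c=np.array([.5505,-.1668]);P=c-.006*u;o=[-90,0,6.9]
env.goto([*P,.16],o);st()
env.move_straight([*P,.075],rate=.15);avg(8,t="hov")
g=env.grab_frame("scene")
crop(g,(272,160),45,"s9",s=7)
yy=[(.045,.03),(.045,-.03),(-.045,-.03),(-.045,.03)]
v=np.array([-u[1],u[0]]);e=[[*(c+a*u+b*v),.042] for a,b in yy];print(proj(g,e).round(1), (proj(g,e)-[227,115]+.5)*7)
E
```

```text
34.99 [0.5854 0.1746 0.1124] [-90.37   0.63  -4.52] F [ 0.04  0.4  -1.39] T [-0.02  0.01 -0.  ] op 0.223
 36.96 [ 0.545  -0.1669  0.1598] [-90.    -0.     6.94] F [-0.31  0.7  -2.12] T [ 0.   -0.03 -0.02] op 0.222
hov 37.94 pos [ 0.5451 -0.1675  0.076 ] rot [-90.02  -0.11   6.91] F [ 0.18  0.08 -1.32] sd [0.33 0.45 0.33] T [-0.013  0.008  0.009]
[[266.4 185.2]
 [250.8 174.7]
 [274.2 157.9]
 [289.6 167.6]] [[279.03964581 495.17675613]
 [170.08107468 421.46729663]
 [333.58771846 304.1412831 ]
 [441.61132496 371.70951903]]
```

View pics/s9.png

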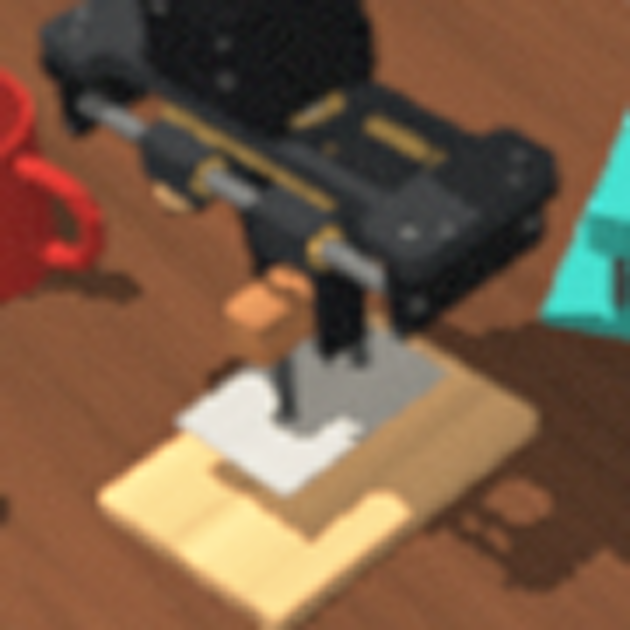

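The blade hovers level over the rest, front-left corner at crop (287,495) and back-left at (445,375). That is within about 1 px of prediction. I'll lay it down.

```bash
python3 - <<'E'
from h import *
y=np.radians(6.9);u=np.array([np.cos(y),np.sin(y)]);c=np.array([.5505,-.1668]);P=c-.006*u
env.move_straight([*P,.051],rate=.06)
print(env.move_straight([*P,.0455],rate=.01,force_limit=2.5));F,p=avg(6,t="down")
env.move_straight([p[0],p[1],p[2]+.0003],rate=.02)
env.gripper_to(.5,10);env.dwell(.2);st("open")
env.gripper_to(1.0);p=env.read_state()["position"]
env.move_straight([p[0],p[1],.20],rate=.12);st()
env.goto([.4,-.02,.3],[-90,0,0]);st()
f=env.grab_frame("top");g=env.grab_frame("scene")
import pickle;pickle.dump((f,g),open("end.pkl","wb"))
crop(f,(395,188),36,"ta");crop(g,(272,172),36,"sa");cv2.imwrite("pics/tend.png",f["image"]);cv2.imwrite("pics/send.png",g["image"])
crop(f,(263,182),72,"tbe",s=4)
E
```

```text
True
down 39.21 pos [ 0.5447 -0.1677  0.0469] rot [-9.002e+01 -2.000e-02  6.910e+00] F [-0.26 -0.14  5.78] sd [0.41 0.3  0.19] T [ 0.202  0.118 -0.023]
open 40.39 [ 0.5447 -0.1677  0.0473] [-89.97   0.11   6.88] F [ 0.25  0.76 -0.14] T [-0.07  0.   -0.02] op 0.5
 42.8 [ 0.5442 -0.1676  0.1991] [-89.94   0.21   6.88] F [ 0.44 -0.   -0.4 ] T [ 0.01  0.02 -0.02] op 1.002
 43.72 [ 0.4003 -0.0201  0.2995] [-9.001e+01  4.000e-02  1.000e-02] F [ 0.33  0.84 -0.72] T [-0.05 -0.01 -0.03] op 0.999
```

View pics/ta.png

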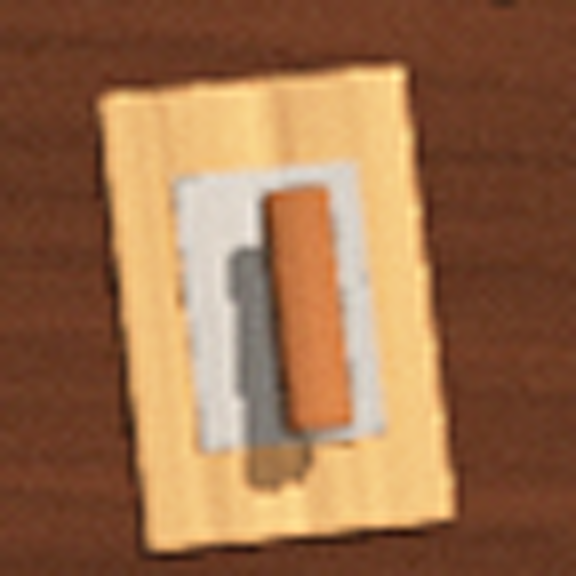

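View pics/send.png

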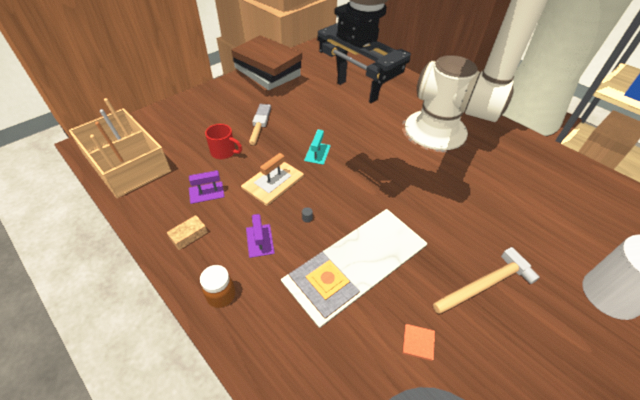

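View pics/tbe.png

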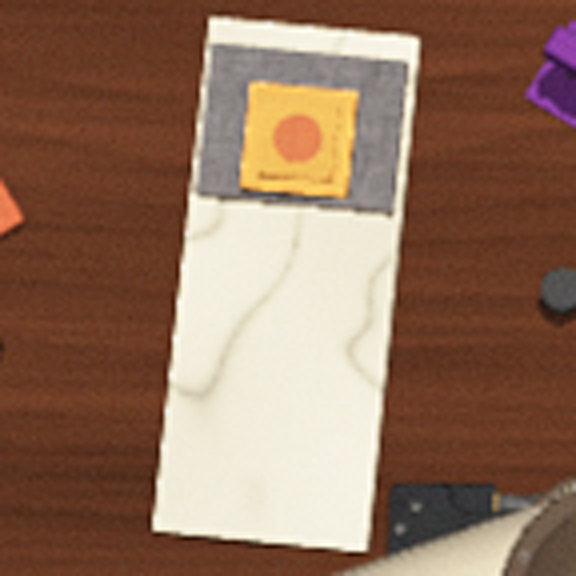

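View pics/sa.png

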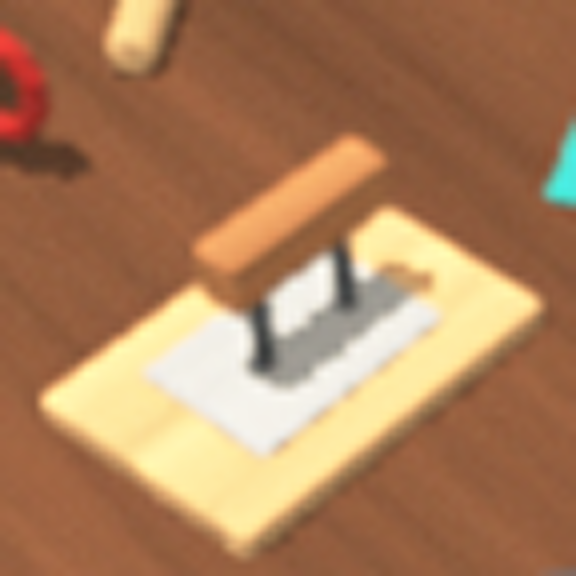

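The plaque lies face up on the plate (medallion at crop (298,138), about 3 mm inside the step). The blade centre at crop (281,306) sits on the rest centre at (277,307), the bystanders look unmoved and the arm is clear. I'm handing in.

```bash
python3 -c "
from workcell import env
env.close_job()"
```

```text
the job is handed in; nothing more can be done
```

The plaque now lies flat and face up on the felt plate, and the trowel is back flat on its rest. The job is handed in, with the last robot clock reading at about 44 s of the 70 s allowed.

- **Pushing:** I picked up the trowel with the wooden bar and slid its blade under the near rim. I pushed the plaque about 47 mm until it butted on the plate's edge.
- **Press:** The push was held first at about 9.2 N and then at about 10.2 N, each for more than a second.
- **Bearing force:** The most I measured was about 6.9 N down on the marble and 10.5 N forward on the plaque. These are wrist readings averaged over 0.1 to 0.3 s, so brief peaks may have been a little higher, and the push on the plaque itself a little lower because of blade friction.
- **Tipping:** The arc was force-guided, and the plaque dropped onto its back a little past upright.

**Last checks:** In the final pictures the plaque is wholly on the plate and aligned with it. The trowel is within about 1 mm of the rest's centre, the other things look unmoved, and the arm is clear.

**Disagreement:** The two cameras differed by 3 to 5 mm in y. I settled this against the known position of the gripped trowel, which agreed with the top camera.

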